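Light the keyway of the clamped padlock with the inspection torch

ROBOT

A 7-joint arm with a two-finger parallel gripper is mounted at the origin on the work surface. World frame = base frame: x ahead of the robot, y to its left, z up, the work surface at z = 0. Lengths are in mm, angles in rad, forces in N, time in s.
With the tool pointing down it reaches from about 425 to 875 mm from the base axis. Payload 4.7 kg.
Tool frame: the origin (TCP) lies at the centre of the arm's flange, where the gripper is bolted on; the fingertips stand 182 mm ahead of it and the grasp point (between the pads) lies 164 mm ahead of it; z points along the fingers, y is the line along which they close (so a half turn about z gives the same grasp; the last joint's range is limited). The gripper opens to 87 mm and grips with 3 to 60 N. Pads are 19 mm wide; open, the fingers measure 117 mm over their backs; the gripper's body (75 mm by 190 mm) begins 51 mm behind the grasp point.
Start: joints at [1.18, 0.321, -0.07, 1.45, 0.023, 1.371, -0.057], TCP at [255.977, -597.48, 404.787] pointing down, gripper open.
Joint ranges: [-2.86, 2.86], [-0.3, 2.09], [-1.38, 1.24], [0.06, 2.45], [-1.56, 4.7], [0.09, 2.05], [-2.69, 2.69]. Speed limits (rad/s): [2.57, 2.57, 3.14, 3.14, 3.14, 3.14, 3.14].

INTERFACE

Orientations are given as a rotation vector (axis times angle).
In Python, from workcell import manip gives the robot as it stands. The module is installed in compiled form; this text tells all that it offers.
- The arm moves only by the shell command python3 -m creep 'ROWS' [FORCE]. ROWS is a JSON object whose one key "motion" holds a list of rows, each an object with "offset": the shift along the tool's x, y, z in units of 50 mm (1.0 is 50 mm), a list of three; "rot": the turn, a rotation vector about the tool's x, y, z in units of 5 degrees (1.0 is 5 degrees), a list of three; "jaw": the opening, from 0 (shut) to 1 (fully open). A call has 1 to 20 rows; each row shifts and turns the commanded pose from where the row before left it, along the tool's axes as they then stand; what a row does not reach is not made up. A row lasts 1/10 s, in which the tool goes at most 50 mm and 8.59 degrees, less where a joint would pass 70% of its speed; a pose out of reach is approached as far as the arm can. A call is refused whole if a number of a shift passes 1 or a number of a turn 1, either way. A call with a gripper value outside its range is refused whole. The fingers move at their own pace and stop on an object; FORCE is the grip in N (left out, the last holds). Time passes only in rows, so rows that do not move let the fingers close. It gives the time, the measured TCP pose, the force, the opening and the grip force at its end, in the units of the state.
- manip.get_state(): the state, without advancing time (a new reading comes with each control period).
- manip.grab_frame(name): name is "side" or "top" or "wrist"; returns (picture, depth): 420x560x3 uint8, red, green, blue; 420x560 float32, mm along the optical axis (not along the pixel's ray), 0 where there is no reading.
- manip.camera_params(name): a dict with "vfov" (degrees; the focal length in pixels is half the picture's height over the tangent of half this angle, whatever the lens; pixels are square), "cx", "cy" (the principal point, pixels), "origin" and "attitude" of the camera in the world. Camera axes: x right, y up, looking along -z (the intrinsics and any distortion apply to the point x, -y, -z); pixel columns grow to the right and rows downward; lengths in mm; the calibration is good to about 2 mm. A picture is of the moment at which its call begins: read the wrist's pose just before it. camera_params takes no time and is no camera call; for the wrist camera it gives the pose at the moment of the call.
- manip.finish_job(): hands the job in; it is judged then, once.
The state is a dict: "time": time; "q": joint angles; "qd": joint speeds; "effort": joint torques, N m; "tcp_pos": TCP position; "orientation": TCP orientation; "force": force on the tool from outside, world axes, zero at the start; "ft_torque": the same for the moment, N m; "gripper_width": opening from 0.0 (shut) to 1.0 (fully open); "gripper_force": force on a finger pad.
Only numpy, scipy, OpenCV 4.12 (cv2) and the standard library are available. Lean on these libraries where they do the work, as an engineer would, in place of code of your own. Each camera call takes 0.05 s, during which the arm holds its last target. There are 200 camera calls.

TASK

A padlock is clamped in the vice for a look at what is stuck inside its keyway. Draw the lit inspection torch up out of the tool block, tilt it round toward the padlock and hold it in the air about 8 cm in front of the keyway, pointing straight in along the line a key would take, so that the beam falls squarely on the keyway. Keep the torch off the padlock and the vice, leave the other tools in the block and everything else on the bench where they are, and finish while still holding the torch steady there; do not put it down.

Things in the scene. Friction and masses are not known exactly. Their poses are not given: they have to be found in the camera images.
- torch: Lit slim torch: black round barrel 24 mm across, 150 mm long, with a 26 mm head (16 mm long) at the lens and a 4 mm rubber button on the tail; 0.09 to 0.18 kg, balanced mid-length. Stands lens down in a hole of the block, 100 mm showing, leaning up to 4 degrees. Origin: centre of the lens face. +z runs from the lens along the barrel to the tail (up as it stands); the beam shines along -z.
- tool_block: Fixed beech block, 75 x 250 x 65 mm (x, y, height), origin at the centre of its underside. Three round holes of 28 mm, 50 mm deep, along its y axis at y = -78, 0, +78 mm, hold the torch, the screwdriver and the file upright, in any order. Small bits stick 16 mm up along its front edge (x = -30 mm).
- keyway (a point): Keyway slot in the middle of the 50 x 37 mm outer face of the brass padlock clamped in the vice; the face stands 17 mm proud of the 75 mm wide jaws. +z points straight out of the padlock, the way a key is drawn out: 43 to 54 degrees from the vertical, leaning to the robot's left, from slightly away from the robot to partly toward it. It lies about 0.15 m above the bench.
- vice: Fixed blue ball-swivel vice: round base 116 mm across, origin at the centre of its underside; ball 85 mm up, locked hard; the head with the jaws leans from there to the vice's own -x, the keyway 109 mm from the ball's centre. Its screw and 100 mm cross bar stick out 98 mm from the head's middle to the vice's own -y.
- screwdriver: Bystander in the block, handle down: black 25 mm handle 85 mm long, bare 6 mm shaft above it, 160 mm in all; loose. Origin at the lower end, z up.
- file: Bystander in the block, handle down: wooden 25 mm handle 78 mm long, flat 18 x 4 mm blade above it, 160 mm in all; loose. Origin at the lower end, z up.
- padlock: Bystander: a loose brass padlock lying on the bench, body 50 x 46 x 30 mm, steel shackle to its +y; origin under the body's centre.
- oiler: Bystander: small white plastic bottle, 50 mm in diameter, 115 mm tall, loose; origin at the centre of its underside.
- hammer: Bystander: hammer lying along its own x, 260 mm long, loose.
- pin_jar: Bystander: glass jar with a metal lid, 60 mm in diameter, 65 mm tall, loose; origin at the centre of its underside.
- key_tray: Bystander: flat grey tray of key blanks, 110 x 160 x 22 mm, loose; origin at the centre of its underside.
Things that resemble listed ones, but are neither listed nor needed, are in the scene too. What is shaped like the torch but pink is not meant.

How it is judged (in metres and radians):
On the way:
1. the torch is drawn right out of its hole, the lens above the block, held in the fingers (height (world z) of torch above 0.075 m and contact force between the fingers and torch above 2 N), for 0.1 s.
At the end, for the whole second after the job is handed in: The fingers still hold the torch, at rest and touching neither block nor vice, its lens over 120 mm above the bench and 45 to 120 mm from the keyway; the keyway lies within 15 mm either way of the beam's centre line, and the beam within 0.25 rad of the line straight into it (x of keyway in the frame of torch between -0.015 and 0.015 m and y of keyway in the frame of torch between -0.015 and 0.015 m and z of keyway in the frame of torch between -0.12 and -0.045 m and angle between the z axis of torch and the z axis of keyway, either way round below 0.25 rad and height (world z) of torch above 0.12 m and contact force between the fingers and torch above 2 N and contact force between torch and tool_block below 0.2 N and contact force between torch and vice below 0.2 N and linear speed of torch below 0.02 m/s and angular speed of torch below 0.1 rad/s); the arm keeps its last pose, push and grip.
It fails at once if the torch knocks against the vice or the padlock in it (contact force between torch and vice above 3 N).
It fails at once if the clamped padlock is pushed out of its position (distance of keyway from where it was at the start of the episode above 0.008 m).
It fails at once if the screwdriver or the file is pulled out or knocked about (distance of any of screwdriver, file from where it was at the start of the episode above 0.025 m or angle between any of screwdriver, file's own z axis and vertical above 0.3 rad).
It fails at once if something else on the bench is moved (distance of any of padlock, oiler, hammer, pin_jar, key_tray from where it was at the start of the episode above 0.025 m).
It also fails if it takes over 35 s, if anything falls off the work surface, if the arm or the gripper's body presses on something with over 40 N, if the wrist force passes 120 N, or if a joint passes its speed limit or range.

## Working session

There is one attempt and no reset: what is moved stays moved. The work goes in short steps, Python scripts to look and compute and a shell command to move; the robot and the scene stay as the last step left them, time stands still between calls to the robot, and variables do not carry over. Pictures are saved under pics/ and viewed, at most 10 in all, crops included, and the job is handed in when it is done.

```bash
mkdir -p pics; cat > h.py <<'E'
import numpy as np, cv2
from scipy.spatial.transform import Rotation as R
from workcell import manip
def snap(n):
    P=manip.camera_params(n); im,d=manip.grab_frame(n)
    np.savez(f'{n}.npz',im=im,d=d,P=np.array(P,dtype=object)); return im,d,P
def load(n):
    z=np.load(f'{n}.npz',allow_pickle=True); return z['im'],z['d'],z['P'].item()
def att(P):
    a=np.array(P['attitude'],float)
    return a if a.shape==(3,3) else R.from_rotvec(a).as_matrix()
def cloud(d,P):
    f=d.shape[0]/2/np.tan(np.radians(P['vfov'])/2)
    v,u=np.indices(d.shape)
    p=np.stack([(u-P['cx'])/f*d,-(v-P['cy'])/f*d,-d],-1)
    return p@att(P).T+np.array(P['origin'])
E
python3 - <<'E'
from h import *
for n in ['side','top']:
    im,d,P=snap(n); print(P); cv2.imwrite(f'pics/{n}0.png',im[...,::-1])
s=manip.get_state(); print(s)
E
```

```text
{'vfov': 44.03009966632472, 'cx': 278.72170792313744, 'cy': 211.30009365646032, 'origin': array([-88.35311192, 688.74430462, 698.77738252]), 'attitude': array([ 0.47308969, -1.24284089, -2.12953783])}
{'vfov': 57.14763497485399, 'cx': 280.2455358043967, 'cy': 214.74679633074115, 'origin': array([ 441.55385715,  -38.51869136, 1079.70952928]), 'attitude': array([ 0.12072167, -0.0994578 , -1.54624737])}
{'time': 0.1, 'q': array([ 1.18010261,  0.32175824, -0.07008035,  1.45153884,  0.02260003,
        1.37078829, -0.05692602]), 'qd': array([-9.13597996e-04, -1.47384310e-03,  1.50333967e-03, -3.95426522e-03,
        2.18314150e-05,  5.94607318e-04, -5.82634363e-04]), 'effort': array([-4.90617731e-04, -4.92573130e+01, -4.05928306e-01, -3.13401747e+01,
       -6.41735760e-02,  3.94585077e-02,  9.04508101e-05]), 'tcp_pos': array([ 255.88877752, -597.32165878,  403.77160013]), 'orientation': array([-3.07584966e+00, -6.31180462e-01,  6.81023298e-04]), 'force': array([0.53464305, 0.359976  , 0.5565702 ]), 'ft_torque': array([ 0.02563201,  0.03081703, -0.02705349]), 'gripper_force': 0.0, 'gripper_width': 1.0007059297229408}
```

View pics/side0.png

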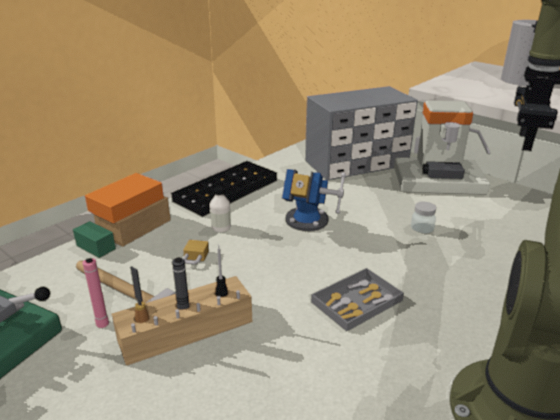

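View pics/top0.png

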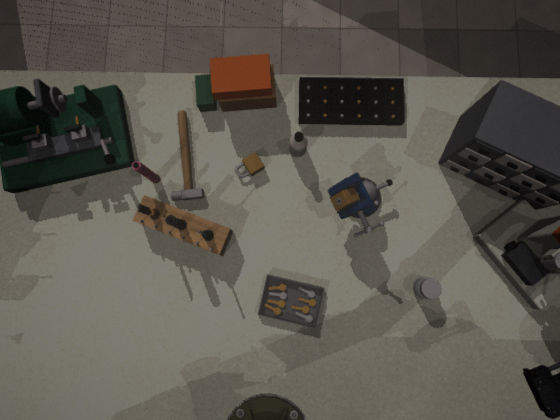

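The side view shows, in the block, the file (138,290), a black cylinder (180,283) and the screwdriver (220,275). There is also a pink cylinder (95,290) standing outside the block. The black one at (180,283) fits the torch: a black barrel in a block hole. The pink one is the decoy. The clamped padlock's brass face is at about (300,184). I'll confirm in one enlarged crop and measure.

```bash
python3 - <<'E'
from h import *
im,d,P=load('side')
a=cv2.resize(im[235:345,80:260],(720,440),interpolation=cv2.INTER_CUBIC)[:, :400+0]
a=cv2.resize(im[240:340,110:240],None,fx=3,fy=3,interpolation=cv2.INTER_CUBIC)
b=cv2.resize(im[160:235,270:355],None,fx=4,fy=4,interpolation=cv2.INTER_CUBIC)
b=cv2.copyMakeBorder(b,0,0,0,0,0)
H=max(a.shape[0],b.shape[0]); pad=lambda x:cv2.copyMakeBorder(x,0,H-x.shape[0],0,0,cv2.BORDER_CONSTANT)
cv2.imwrite('pics/crop1.png',np.hstack([pad(a),pad(b)])[...,::-1])
for n,box,bb in [('side',(160,240,270,350),(255,305,165,195)),('top',(165,240,320,400),(200,245,150,200))]:
    im,d,P=load(n); C=cloud(d,P); hsv=cv2.cvtColor(im,cv2.COLOR_RGB2HSV).astype(int)
    m=(hsv[...,0]>10)&(hsv[...,0]<28)&(hsv[...,1]>110)&(d>0)
    r0,r1,c0,c1=box; k=np.zeros_like(m);k[r0:r1,c0:c1]=1; m&=k&(C[...,2]>90)
    p=C[m]; c=np.median(p,0); p=p[np.linalg.norm(p-c,axis=1)<35]
    for _ in range(4):
        c=p.mean(0);u,s,vt=np.linalg.svd(p-c); nn=vt[2]*np.sign(vt[2,2]); p=p[abs((p-c)@nn)<3]
    print(n,'brass',len(p),c.round(1),nn.round(3),s.round(1),'tilt',np.degrees(np.arccos(nn[2])))
    np.save(f'brass_{n}.npy',p)
    m=(hsv[...,2]<70)&(d>0)&(C[...,2]>75)&(C[...,2]<200)
    r0,r1,c0,c1=bb;k=np.zeros_like(m);k[r0:r1,c0:c1]=1;m&=k
    p=C[m]; print(n,'torch',len(p),np.median(p,0).round(1),p.min(0).round(1),p.max(0).round(1))
    for z in range(80,180,15):
        q=p[(p[:,2]>z)&(p[:,2]<z+15)]; print(z,len(q),q.mean(0).round(1) if len(q) else '')
    m=(C[...,2]>62)&(C[...,2]<68)&(hsv[...,1]>80)&(C[...,0]>300)
    k=np.zeros_like(m); 
    if n=='side':k[270:370,100:265]=1
    else:k[190:260,120:240]=1
    p=C[m&(k>0)]; rr=cv2.minAreaRect(p[:,:2].astype(np.float32)); print('block',len(p),rr)
E
```

```text
side brass 175 [ 612.6 -165.1  146.7] [-0.412  0.724  0.553] [199.  153.2  19.8] tilt 56.45469941980239
side torch 442 [545.8 246.2 123. ] [540.8 232.8  75. ] [560.  254.5 169.9]
80 72 [546.8 246.3  88. ]
95 65 [546.6 245.9 102.5]
110 66 [546.4 245.9 117. ]
125 75 [546.3 246.  132.5]
140 39 [546.1 245.7 145.3]
155 101 [548.5 244.  163.2]
170 0 
block 2647 ((578.7924194335938, 238.12527465820312), (261.76641845703125, 128.75564575195312), 68.84088897705078)
top brass 52 [ 619.3 -181.5  156.6] [-0.163  0.225  0.961] [94.9 82.9 12.3] tilt 16.14467709898636
top torch 226 [554.1 235.2 131.4] [504.  167.7  75.3] [591.  319.2 172.1]
80 44 [561.5 268.9  86.8]
95 26 [563.5 267.  101.2]
110 15 [550.3 231.1 117.5]
125 15 [551.5 230.  131.1]
140 17 [549.2 231.2 147. ]
155 78 [552.9 236.6 165.4]
170 11 [555.6 238.9 171.2]
block 1773 ((554.5103759765625, 239.75209045410156), (250.8719482421875, 74.95504760742188), 69.96354675292969)
```

View pics/crop1.png

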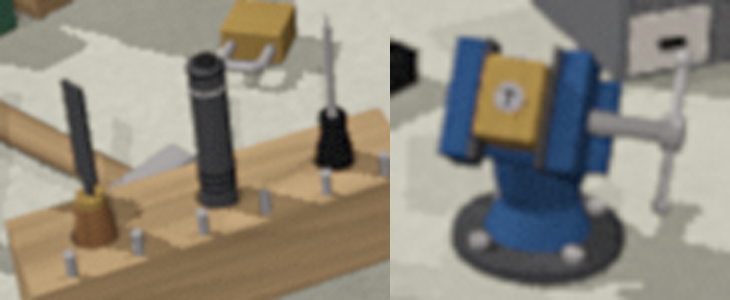

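The crop confirms it: black ribbed barrel with a light ring, in the middle hole between file and screwdriver. The right half shows the brass face with the keyway disc at side pixel (299.6,184.5). Now I'll measure the keyway and vice more carefully.

```bash
python3 - <<'E'
from h import *
def ray(P,u,v,h=420):
    f=h/2/np.tan(np.radians(P['vfov'])/2); r=att(P)@np.array([(u-P['cx'])/f,-(v-P['cy'])/f,-1]); return np.array(P['origin']),r/np.linalg.norm(r)
tri=[]
for n,box in [('side',(160,240,270,350)),('top',(165,240,320,400))]:
    im,d,P=load(n); C=cloud(d,P); hsv=cv2.cvtColor(im,cv2.COLOR_RGB2HSV).astype(int)
    r0,r1,c0,c1=box;k=np.zeros(d.shape,bool);k[r0:r1,c0:c1]=1
    m=(hsv[...,0]>8)&(hsv[...,0]<30)&(hsv[...,1]>100)&k&(C[...,2]>80)
    ct=max(cv2.findContours(m.astype(np.uint8),cv2.RETR_EXTERNAL,cv2.CHAIN_APPROX_NONE)[0],key=cv2.contourArea)
    rr=cv2.minAreaRect(ct); print(n,rr,cv2.boxPoints(rr).round(1).tolist()); tri.append(ray(P,*rr[0]))
    # interior face plane
    mm=np.zeros(d.shape,np.uint8);cv2.drawContours(mm,[cv2.convexHull(ct)],-1,1,-1); mm=cv2.erode(mm,np.ones((3,3)))>0
    p=C[mm&(d>0)]
    for _ in range(6):
        c=np.median(p,0);c=p.mean(0);nn=np.linalg.svd(p-c)[2][2];nn*=np.sign(nn[2]);r=abs((p-c)@nn);p=p[r<max(2,1.5*np.median(r))]
    print('plane',len(p),c.round(1),nn.round(3),'tilt',np.degrees(np.arccos(nn[2])).round(1),'res',np.std((p-c)@nn).round(2))
    # base disc
    sat=hsv[...,1]; k2=np.zeros(d.shape,bool); k2[r0:r1+5,c0-10:c1]=1
    m=k2&(C[...,2]>5)&(C[...,2]<25)&(hsv[...,2]<90)
    q=C[m]; (cx,cy),rad=cv2.minEnclosingCircle(q[:,:2].astype(np.float32)); print('base',len(q),cx,cy,rad)
    b=C[k&(C[...,2]>120)&(hsv[...,0]>95)&(hsv[...,0]<125)&(sat>120)]; print('blue top',b.min(0).round(),b.max(0).round())
(o1,r1),(o2,r2)=tri; t=np.linalg.lstsq(np.stack([r1,-r2],1),o2-o1,rcond=None)[0]
print('tri',o1+t[0]*r1,o2+t[1]*r2)
im,d,P=load('side'); print('pt',cloud(d,P)[183:187,298:302].reshape(-1,3).mean(0))
s=manip.get_state();M=R.from_rotvec(s['orientation']).as_matrix();print(M.round(3))
W=manip.camera_params('wrist');print('cam in tool',M.T@(W['origin']-s['tcp_pos']),(M.T@att(W)).round(2))
im,_,_=load('top');cv2.imwrite('pics/topv.png',cv2.resize(im[155:255,310:410],None,fx=5,fy=5,interpolation=cv2.INTER_CUBIC)[...,::-1])
E
```

```text
side ((299.8513488769531, 184.8918914794922), (16.111099243164062, 22.193862915039062), 9.462321281433105) [[290.1000061035156, 194.5], [293.70001220703125, 172.60000610351562], [309.6000061035156, 175.3000030517578], [306.0, 197.1999969482422]]
plane 172 [ 610.8 -164.6  145.9] [-0.377  0.731  0.569] tilt 55.3 res 1.17
base 554 767.0687255859375 -292.7792663574219 188.75401306152344
blue top [ -88. -251.  120.] [664. 689. 699.]
top ((344.1681213378906, 197.56942749023438), (15.41620922088623, 26.035228729248047), 62.241458892822266) [[329.1000061035156, 196.8000030517578], [352.1000061035156, 184.6999969482422], [359.29998779296875, 198.3000030517578], [336.20001220703125, 210.5]]
plane 61 [ 614.  -173.   153.6] [-0.174  0.507  0.844] tilt 32.4 res 1.13
base 169 635.7041015625 -222.83468627929688 118.41231536865234
blue top [ 642. -230.  131.] [ 649. -226.  135.]
tri [ 622.97361188 -180.49187382  136.60184725] [ 621.27285867 -181.80288078  136.47694582]
pt [ 610.71486966 -164.16219237  147.82727047]
[[ 0.919  0.394 -0.001]
 [ 0.394 -0.919  0.002]
 [-0.    -0.002 -1.   ]]
cam in tool [67.84183878  1.02439907 20.75639629] [[ 0.    0.97  0.25]
 [ 1.   -0.   -0.  ]
 [-0.    0.25 -0.97]]
```

View pics/topv.png

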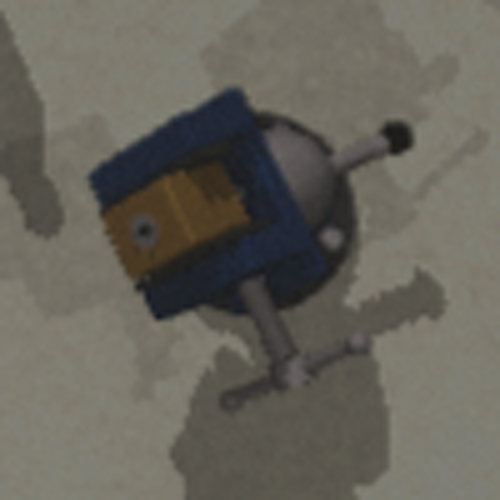

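The top crop shows the keyway disc at crop (143,231), which is top pixel (338.6,201.2). I'll fly the open gripper past at height for a close wrist-camera view of the face.

```bash
python3 -m creep '{"motion":[{"offset":[0.39,-0.9,-0.15],"rot":[0,0,0],"jaw":1},{"offset":[0.39,-0.9,-0.15],"rot":[0,0,0],"jaw":1},{"offset":[0.39,-0.9,-0.15],"rot":[0,0,0],"jaw":1},{"offset":[0.39,-0.9,-0.15],"rot":[0,0,0],"jaw":1},{"offset":[0.39,-0.9,-0.15],"rot":[0,0,0],"jaw":1},{"offset":[0.39,-0.9,-0.15],"rot":[0,0,0],"jaw":1},{"offset":[0.85,-0.2,-0.1],"rot":[0,0,0],"jaw":1},{"offset":[0.85,-0.2,-0.1],"rot":[0,0,0],"jaw":1},{"offset":[0.85,-0.2,-0.1],"rot":[0,0,0],"jaw":1},{"offset":[0.85,-0.2,-0.1],"rot":[0,0,0],"jaw":1},{"offset":[0.85,-0.2,-0.1],"rot":[0,0,0],"jaw":1},{"offset":[0.85,-0.2,-0.1],"rot":[0,0,0],"jaw":1},{"offset":[0.85,-0.2,-0.1],"rot":[0,0,0],"jaw":1},{"offset":[0.85,-0.2,-0.1],"rot":[0,0,0],"jaw":1},{"offset":[0,0,0],"rot":[0,0,0],"jaw":1},{"offset":[0,0,0],"rot":[0,0,0],"jaw":1}]}'
python3 - <<'E'
from h import *
im,d,P=snap('wrist'); cv2.imwrite('pics/w1.png',im[...,::-1])
s=manip.get_state();print(s['time'],s['tcp_pos'],s['q'],P['vfov'])
print(R.from_rotvec(s['orientation']).as_matrix().round(3))
E
```

```text
time: 1.7
tcp_pos: [538.6, -95.1, 488.9]
orientation: [-3.075, -0.635, 0.002]
force: [0.1, -0.2, -0.3]
gripper_width: 1.0
gripper_force: 0.0
1.75 [537.94336063 -96.21340292 489.01403529] [ 0.74154106  0.11438079 -0.66561475  1.55497981  0.07086861  1.498397
 -1.09214196] 70.7153461627691
[[ 0.919  0.394 -0.002]
 [ 0.394 -0.919 -0.   ]
 [-0.002 -0.001 -1.   ]]
```

View pics/w1.png

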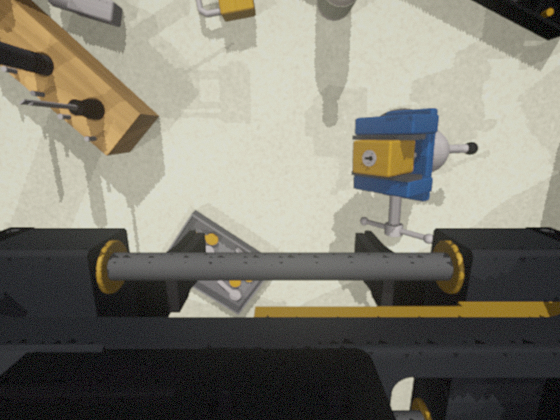

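Wrist view: the keyway disc is at (369.5,158), with the face spanning cols 354–388 and rows 138–176. Now a three-view triangulation and a plane fit.

```bash
cat >> h.py <<'E'
def ray(P,u,v,h=420):
    f=h/2/np.tan(np.radians(P['vfov'])/2); r=att(P)@np.array([(u-P['cx'])/f,-(v-P['cy'])/f,-1]); return np.array(P['origin']),r/np.linalg.norm(r)
def tri(rs):
    A=np.zeros((3,3));b=np.zeros(3)
    for o,r in rs: Q=np.eye(3)-np.outer(r,r);A+=Q;b+=Q@o
    x=np.linalg.solve(A,b); return x,[np.linalg.norm((np.eye(3)-np.outer(r,r))@(x-o)).round(1) for o,r in rs]
def plane(p,k=6):
    for _ in range(k):
        c=p.mean(0);n=np.linalg.svd(p-c)[2][2];n*=np.sign(n[2]);r=abs((p-c)@n);p=p[r<max(2,1.5*np.median(r))]
    return c,n,len(p),r.std()
E
python3 - <<'E'
from h import *
px={'side':(299.6,184.5),'top':(338.6,201.2),'wrist':(369.5,158)}
L={n:load(n) for n in px}
rs={n:ray(L[n][2],*px[n]) for n in px}
print('all',tri(list(rs.values())))
for a,b in [('side','top'),('side','wrist'),('top','wrist')]: print(a,b,tri([rs[a],rs[b]]))
K=tri(list(rs.values()))[0]
for n in px:
    im,d,P=L[n];u,v=np.round(px[n]).astype(int);print(n,'pt',cloud(d,P)[v-1:v+2,u-1:u+2].reshape(-1,3).mean(0).round(1))
im,d,P=L['wrist'];C=cloud(d,P)
for c0,c1 in [(356,382),(358,384),(356,376)]: print(plane(C[142:174,c0:c1].reshape(-1,3)))
im,d,P=L['side'];C=cloud(d,P);print('side',plane(C[176:194,294:306].reshape(-1,3)))
# base disc from wrist + side: dark, low points near vice
for n in px:
    im,d,P=L[n];C=cloud(d,P);hsv=cv2.cvtColor(im,cv2.COLOR_RGB2HSV)
    m=(np.hypot(C[...,0]-645,C[...,1]+225)<90)&(C[...,2]>8)&(C[...,2]<40)
    q=C[m]
    if len(q)>20: print(n,'base',len(q),cv2.minEnclosingCircle(q[:,:2].astype(np.float32)),q[:,2].mean())
    # silver ball
    m=(np.hypot(C[...,0]-645,C[...,1]+225)<60)&(C[...,2]>60)&(C[...,2]<140)&(hsv[...,1]<70)&(hsv[...,2]>60)
    q=C[m]
    if len(q)>30:
        s=np.linalg.lstsq(np.c_[2*q,np.ones(len(q))],(q**2).sum(1),rcond=None)[0];print('ball',len(q),s[:3].round(1),np.sqrt(s[3]+s[:3]@s[:3]))
E
```

```text
all (array([ 611.62886224, -167.49123189,  146.42041716]), [np.float64(1.2), np.float64(1.7), np.float64(1.8)])
side top (array([ 610.69372539, -166.00226007,  147.05890249]), [np.float64(0.9), np.float64(0.9)])
side wrist (array([ 612.98126714, -168.76833091,  145.56364471]), [np.float64(1.0), np.float64(1.0)])
top wrist (array([ 610.99245975, -167.47657154,  148.34459682]), [np.float64(1.6), np.float64(1.6)])
side pt [ 610.6 -165.8  148.6]
top pt [ 609.7 -167.   151. ]
wrist pt [ 612.4 -168.3  150.9]
(array([ 612.19597544, -167.5048798 ,  147.55779081]), array([-0.3479685 ,  0.73902114,  0.57685845]), 612, np.float64(0.45828708336688195))
(array([ 612.97632848, -168.83052441,  149.6854147 ]), array([-0.34340187,  0.73140535,  0.58917006]), 618, np.float64(0.4620836169956629))
(array([ 611.01012274, -165.57272291,  144.61523672]), array([-0.36348589,  0.75979477,  0.53906392]), 471, np.float64(0.4372129943412368))
side (array([ 595.75301972, -146.93469087,  159.25780083]), array([-0.71802161, -0.68091749,  0.14420935]), 34, np.float64(0.8860662573553196))
side base 692 ((646.05615234375, -241.82723999023438), 61.038753509521484) 16.66365979093182
ball 54 [ 638.4 -219.4  111.6] 51.854083128996145
top base 166 ((643.7969970703125, -236.0744171142578), 67.15675354003906) 13.272162699041447
ball 153 [ 631.  -205.8   65.7] 70.88887380364041
wrist base 36 ((692.3424682617188, -216.15867614746094), 21.97950553894043) 10.75722657074351
ball 646 [ 633.  -212.1   98.7] 50.780921188515286
```

Keyway K≈(611.5,−167,148.5) and n≈(−0.35,0.735,0.58). The height agrees with 85+109·0.58=148, and K−109n lands over the base centre. Next I'll hover over the torch with the closing line across the block.

```bash
python3 -m creep '{"motion":[{"offset":[0.37,-0.76,0.15],"rot":[0,0,0],"jaw":1},{"offset":[0.37,-0.76,0.15],"rot":[0,0,0],"jaw":1},{"offset":[0.37,-0.76,0.15],"rot":[0,0,0],"jaw":1},{"offset":[0.37,-0.76,0.15],"rot":[0,0,0],"jaw":1},{"offset":[0.37,-0.76,0.15],"rot":[0,0,0],"jaw":1},{"offset":[0.37,-0.76,0.15],"rot":[0,0,0],"jaw":1},{"offset":[0.37,-0.76,0.15],"rot":[0,0,0],"jaw":1},{"offset":[0.37,-0.76,0.15],"rot":[0,0,0],"jaw":1},{"offset":[0,0,0],"rot":[0,0,-0.94],"jaw":1},{"offset":[0,0,0],"rot":[0,0,-0.94],"jaw":1},{"offset":[0,0,0],"rot":[0,0,-0.94],"jaw":1},{"offset":[0,0,0],"rot":[0,0,-0.94],"jaw":1},{"offset":[0,0,0],"rot":[0,0,-0.94],"jaw":1},{"offset":[0,0,0],"rot":[0,0,-0.94],"jaw":1},{"offset":[0,0,0],"rot":[0,0,-0.94],"jaw":1},{"offset":[0,0,0],"rot":[0,0,-0.94],"jaw":1},{"offset":[0,0,0],"rot":[0,0,-0.94],"jaw":1},{"offset":[0,0,0],"rot":[0,0,-0.94],"jaw":1}]}'
cat > go.py <<'E'
import sys
from h import *
T=np.array(eval(sys.argv[1]),float)
s=manip.get_state();M=R.from_rotvec(s['orientation']).as_matrix()
print(s['time'],s['tcp_pos'].round(1),s['q'].round(2));print(M.round(3))
print('shift units',(M.T@(T-s['tcp_pos'])/50).round(3))
E
python3 go.py '[554.3,240.3,302]'
```

```text
time: 3.55
tcp_pos: [554.6, 239.8, 429.4]
orientation: [2.568, 1.805, -0.002]
force: [-0.4, 0.2, 0.1]
gripper_width: 1.001
gripper_force: 0.0
3.55 [554.6 239.8 429.4] [ 0.34  0.37 -1.01  1.51  0.31  1.44 -1.02]
[[ 0.339  0.941  0.   ]
 [ 0.941 -0.339 -0.003]
 [-0.003  0.001 -1.   ]]
shift units [ 0.013 -0.013  2.548]
```

```bash
python3 -m creep '{"motion":[{"offset":[0,0,0.5],"rot":[0,0,0],"jaw":1},{"offset":[0,0,0.5],"rot":[0,0,0],"jaw":1},{"offset":[0,0,0.5],"rot":[0,0,0],"jaw":1},{"offset":[0,0,0.5],"rot":[0,0,0],"jaw":1},{"offset":[0,0,0.3],"rot":[0,0,0],"jaw":1},{"offset":[0,0,0.25],"rot":[0,0,0],"jaw":1},{"offset":[0,0,0],"rot":[0,0,0],"jaw":1},{"offset":[0,0,0],"rot":[0,0,0],"jaw":0},{"offset":[0,0,0],"rot":[0,0,0],"jaw":0},{"offset":[0,0,0],"rot":[0,0,0],"jaw":0},{"offset":[0,0,0],"rot":[0,0,0],"jaw":0},{"offset":[0,0,0],"rot":[0,0,0],"jaw":0},{"offset":[0,0,0],"rot":[0,0,0],"jaw":0},{"offset":[0,0,0],"rot":[0,0,0],"jaw":0},{"offset":[0,0,0],"rot":[0,0,0],"jaw":0},{"offset":[0,0,0],"rot":[0,0,0],"jaw":0}]}' 40; python3 go.py '[554.3,240.3,302]'
```

```text
time: 5.15
tcp_pos: [554.5, 241.9, 302.2]
orientation: [2.57, 1.806, -0.0]
force: [2.2, -1.0, -0.1]
gripper_width: 0.264
gripper_force: 10.5
5.15 [554.5 241.9 302.2] [ 0.3   0.46 -0.96  1.67  0.4   1.22 -1.09]
[[ 0.339  0.941  0.   ]
 [ 0.941 -0.339 -0.   ]
 [-0.     0.    -1.   ]]
shift units [-0.032  0.007  0.004]
```

The opening of 23 mm matches the barrel. Lifting straight up.

```bash
python3 -m creep '{"motion":[{"offset":[0,0,0],"rot":[0,0,0],"jaw":0},{"offset":[0,0,0],"rot":[0,0,0],"jaw":0},{"offset":[0,0,-0.2],"rot":[0,0,0],"jaw":0},{"offset":[0,0,-0.3],"rot":[0,0,0],"jaw":0},{"offset":[0,0,-0.3],"rot":[0,0,0],"jaw":0},{"offset":[0,0,-0.3],"rot":[0,0,0],"jaw":0},{"offset":[0,0,-0.3],"rot":[0,0,0],"jaw":0},{"offset":[0,0,-0.3],"rot":[0,0,0],"jaw":0},{"offset":[0,0,-0.3],"rot":[0,0,0],"jaw":0},{"offset":[0,0,-0.3],"rot":[0,0,0],"jaw":0},{"offset":[0,0,-0.3],"rot":[0,0,0],"jaw":0},{"offset":[0,0,-0.2],"rot":[0,0,0],"jaw":0},{"offset":[0,0,-0.2],"rot":[0,0,0],"jaw":0},{"offset":[0,0,0],"rot":[0,0,0],"jaw":0}]}' 40
cat > plan.py <<'E'
# minimal-turn and rolled alternatives to reach tool z = -n, with lens 80 mm off K
from h import *
K=np.array([611.5,-167,148.5]);n=np.array([-.35,.735,.58]);n/=np.linalg.norm(n)
s=manip.get_state();M=R.from_rotvec(s['orientation']).as_matrix()
T=K+n*(82+123+164); print(s['tcp_pos'].round(1),s['q'].round(2),'target',T.round(1))
ax=np.cross(M[:,2],-n);a=np.arctan2(np.linalg.norm(ax),M[:,2]@-n);ax/=np.linalg.norm(ax)
print('angle',np.degrees(a).round(1),'turn units (tool)',(M.T@ax*np.degrees(a)/5).round(2))
print('shift units now',(M.T@(T-s['tcp_pos'])/50).round(2))
E
python3 plan.py
```

```text
time: 6.55
tcp_pos: [554.7, 242.3, 453.7]
orientation: [2.57, 1.806, 0.003]
force: [-1.0, 0.2, -1.7]
gripper_width: 0.259
gripper_force: 40.0
[554.7 242.3 453.7] [ 0.34  0.36 -1.02  1.47  0.3   1.48 -1.02] target [482.3 104.3 362.6]
angle 54.5 turn units (tool) [-7.74 -7.69 -0.  ]
shift units now [-3.09 -0.43  1.82]
```

```bash
python3 -m creep '{"motion":[{"offset":[0,0,-0.4],"rot":[0,0,0],"jaw":0},{"offset":[0,0,-0.4],"rot":[0,0,0],"jaw":0},{"offset":[-0.4,-0.2,0],"rot":[0,0,0],"jaw":0},{"offset":[-0.5,-0.24,0],"rot":[0,0,0],"jaw":0},{"offset":[-0.5,-0.24,0],"rot":[0,0,0],"jaw":0},{"offset":[-0.5,-0.24,0],"rot":[0,0,0],"jaw":0},{"offset":[-0.5,-0.24,0],"rot":[0,0,0],"jaw":0},{"offset":[0,0,0],"rot":[-0.77,-0.77,0],"jaw":0},{"offset":[0,0,0],"rot":[-0.77,-0.77,0],"jaw":0},{"offset":[0,0,0],"rot":[-0.77,-0.77,0],"jaw":0},{"offset":[0,0,0],"rot":[-0.77,-0.77,0],"jaw":0},{"offset":[0,0,0],"rot":[-0.77,-0.77,0],"jaw":0},{"offset":[0,0,0],"rot":[0,0,0],"jaw":0}]}'; python3 plan.py
```

```text
time: 7.85
tcp_pos: [458.5, 150.0, 491.4]
orientation: [2.183, 1.539, -0.113]
force: [-0.6, 0.0, -1.1]
gripper_width: 0.26
gripper_force: 40.0
[458.5 150.  491.4] [ 0.68 -0.08 -1.15  1.72  0.4   1.47 -0.85] target [482.3 104.3 362.6]
angle 27.3 turn units (tool) [-3.88 -3.84  0.  ]
shift units now [ 0.22 -0.16  2.76]
```

```bash
python3 -m creep '{"motion":[{"offset":[0,0,0],"rot":[-0.78,-0.77,0],"jaw":0},{"offset":[0,0,0],"rot":[-0.78,-0.77,0],"jaw":0},{"offset":[0,0,0],"rot":[-0.78,-0.77,0],"jaw":0},{"offset":[0,0,0],"rot":[-0.77,-0.77,0],"jaw":0},{"offset":[0,0,0],"rot":[-0.77,-0.76,0],"jaw":0},{"offset":[0,0,0],"rot":[0,0,0],"jaw":0}]}'; python3 plan.py
python3 - <<'E'
from h import *
a,_,_=snap('side');b,_,_=snap('top')
cv2.imwrite('pics/hold1.png',np.hstack([a[60:360,160:560],b[100:400,160:560]])[...,::-1])
E
```

```text
time: 8.45
tcp_pos: [459.1, 148.8, 490.6]
orientation: [1.798, 1.268, -0.195]
force: [-0.1, 0.8, -2.1]
gripper_width: 0.261
gripper_force: 40.0
[459.1 148.8 490.6] [ 0.63  0.02 -1.3   1.8   0.93  1.62 -1.11] target [482.3 104.3 362.6]
angle 0.3 turn units (tool) [-0.05 -0.01 -0.  ]
shift units now [ 1.09 -1.03  2.31]
```

View pics/hold1.png

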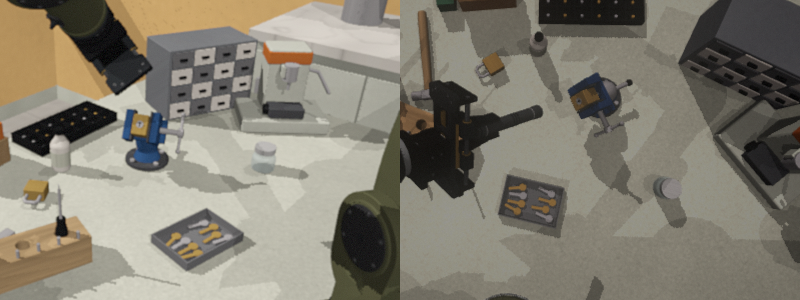

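The torch (top panel, 540,112) points at the vice with its hole empty and the screwdriver undisturbed. Descending to 60 mm short of the target standoff.

```bash
python3 go.py '[461.3,148.4,398]'
```

```text
8.55 [459.3 148.6 491.5] [ 0.63  0.02 -1.3   1.8   0.93  1.62 -1.11]
[[ 0.463  0.816  0.347]
 [ 0.676 -0.072 -0.734]
 [-0.574  0.574 -0.584]]
shift units [ 1.088 -1.04   1.109]
```

```bash
python3 -m creep '{"motion":[{"offset":[0.27,-0.26,0.28],"rot":[0,0,0],"jaw":0},{"offset":[0.27,-0.26,0.28],"rot":[0,0,0],"jaw":0},{"offset":[0.27,-0.26,0.28],"rot":[0,0,0],"jaw":0},{"offset":[0.27,-0.26,0.27],"rot":[0,0,0],"jaw":0},{"offset":[0,0,0],"rot":[0,0,0],"jaw":0},{"offset":[0,0,0],"rot":[0,0,0],"jaw":0}]}'; python3 plan.py
python3 - <<'E'
from h import *
K=np.array([611.5,-167,148.5]);n=np.array([-.35,.735,.58]);n/=np.linalg.norm(n)
for nm in ['side','top','wrist']:
    im,d,P=snap(nm);C=cloud(d,P);p=C[d>0];q=p-K;t=q@n;r=np.linalg.norm(q-t[:,None]*n,axis=1)
    m=(r<40)&(t>60)&(t<250);p,t,q=p[m],t[m],q[m]
    print(nm,len(p),'t range',t.min().round(1) if len(t) else '')
    for a in range(100,250,15):
        k=(t>a)&(t<a+15)
        if k.sum()>8: print(a,k.sum(),((q[k]-t[k,None]*n).mean(0)).round(1), 'cam dir',((np.array(P['origin'])-p[k].mean(0))/np.linalg.norm(np.array(P['origin'])-p[k].mean(0))).round(2))
a,b,c=[load(x)[0] for x in ('side','top','wrist')]
cv2.imwrite('pics/hold2.png',np.hstack([cv2.resize(a[100:300,200:460],(390,300)),cv2.resize(c,(400,300))])[...,::-1])
E
```

```text
time: 9.15
tcp_pos: [461.8, 147.6, 399.5]
orientation: [1.799, 1.264, -0.193]
force: [0.1, 0.3, 0.1]
gripper_width: 0.26
gripper_force: 40.0
[461.8 147.6 399.5] [ 0.52  0.2  -1.28  1.92  1.06  1.64 -1.34] target [482.3 104.3 362.6]
angle 0.2 turn units (tool) [-0.03  0.01  0.  ]
shift units now [ 0.03 -0.03  1.21]
side 0 t range 
top 453 t range 142.7
145 64 [ 0.9 -8.9 11.8] cam dir [-0.14  0.03  0.99]
160 61 [ 0.9 -8.5 11.3] cam dir [-0.14  0.02  0.99]
175 64 [ 1.  -8.4 11.2] cam dir [-0.13  0.    0.99]
190 60 [ 0.5 -8.5 11.1] cam dir [-0.12 -0.01  0.99]
205 65 [ 0.5 -8.6 11.2] cam dir [-0.12 -0.02  0.99]
220 67 [ 0.7 -8.7 11.4] cam dir [-0.11 -0.04  0.99]
235 67 [-0.3 -8.8 11. ] cam dir [-0.11 -0.05  0.99]
wrist 1368 t range 143.9
145 126 [ 4.9  3.5 -1.5] cam dir [-0.23  0.87  0.43]
160 123 [ 4.5  3.3 -1.4] cam dir [-0.23  0.88  0.42]
175 129 [ 4.4  3.3 -1.5] cam dir [-0.22  0.88  0.41]
190 156 [ 4.6  3.4 -1.5] cam dir [-0.21  0.89  0.4 ]
205 201 [ 4.5  3.2 -1.4] cam dir [-0.2   0.9   0.38]
220 237 [ 4.5  3.2 -1.4] cam dir [-0.18  0.91  0.37]
235 388 [ 4.8  3.7 -1.8] cam dir [-0.17  0.92  0.35]
```

View pics/hold2.png

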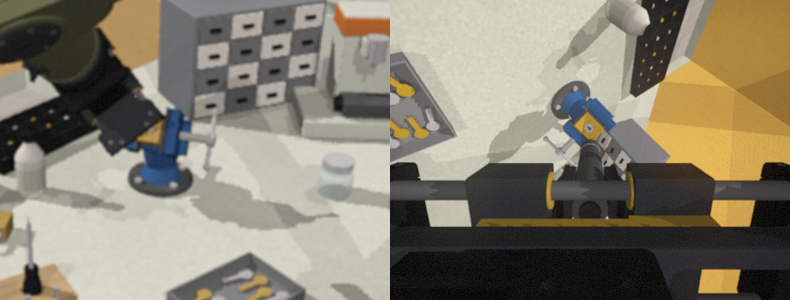

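Wrist view: the torch is in line, pointing at the brass face. Both cameras agree that the axis is parallel to n and about 5 mm off, with the lens 143 mm away. I'll correct sideways and advance 60 mm.

```bash
python3 -m creep '{"motion":[{"offset":[0.04,-0.03,0.2],"rot":[0,0,0],"jaw":0},{"offset":[0.04,-0.03,0.2],"rot":[0,0,0],"jaw":0},{"offset":[0.03,-0.02,0.2],"rot":[0,0,0],"jaw":0},{"offset":[0,0,0.2],"rot":[0,0,0],"jaw":0},{"offset":[0,0,0.2],"rot":[0,0,0],"jaw":0},{"offset":[0,0,0.2],"rot":[0,0,0],"jaw":0},{"offset":[0,0,0],"rot":[0,0,0],"jaw":0},{"offset":[0,0,0],"rot":[0,0,0],"jaw":0},{"offset":[0,0,0],"rot":[0,0,0],"jaw":0},{"offset":[0,0,0],"rot":[0,0,0],"jaw":0}]}'; python3 plan.py
python3 - <<'E'
from h import *
K=np.array([611.5,-167,148.5]);n=np.array([-.35,.735,.58]);n/=np.linalg.norm(n)
for nm in ['top','wrist']:
    im,d,P=snap(nm);C=cloud(d,P);p=C[d>0];q=p-K;t=q@n;r=np.linalg.norm(q-t[:,None]*n,axis=1)
    m=(r<30)&(t>40)&(t<200);p,t,q=p[m],t[m],q[m]
    print(nm,'lens t',np.percentile(t,.5).round(1))
    for a in (90,120,150):
        k=(t>a)&(t<a+30); c=np.array(P['origin'])-p[k].mean(0);c-=c@n*n;c/=np.linalg.norm(c)
        print(a,k.sum(),'axis off',((q[k]-t[k,None]*n).mean(0)-9.4*c).round(1))
print(manip.get_state()['qd'].round(3),manip.get_state()['force'].round(2))
c=load('wrist')[0]; cv2.imwrite('pics/end.png',cv2.resize(c[90:260,180:420],None,fx=3,fy=3,interpolation=cv2.INTER_CUBIC)[...,::-1])
E
```

```text
time: 10.3
tcp_pos: [481.6, 108.2, 359.0]
orientation: [1.796, 1.264, -0.191]
force: [0.4, 0.6, -1.2]
gripper_width: 0.262
gripper_force: 40.0
[481.6 108.2 359. ] [ 0.55  0.25 -1.23  1.97  1.13  1.56 -1.37] target [482.3 104.3 362.6]
angle 0.0 turn units (tool) [-0.  0. -0.]
shift units now [-0.09  0.06  0.02]
top lens t 85.6
90 111 axis off [-0.8  1.4 -2.2]
120 105 axis off [-1.2  1.4 -2.4]
150 118 axis off [-1.1  1.3 -2.3]
wrist lens t 84.6
90 258 axis off [-1.   1.5 -2.4]
120 301 axis off [-1.1  1.6 -2.7]
150 486 axis off [-1.1  1.4 -2.4]
[ 0.002  0.001  0.001  0.003  0.002  0.001 -0.001] [-0.03 -0.21 -1.76]
```

View pics/end.png

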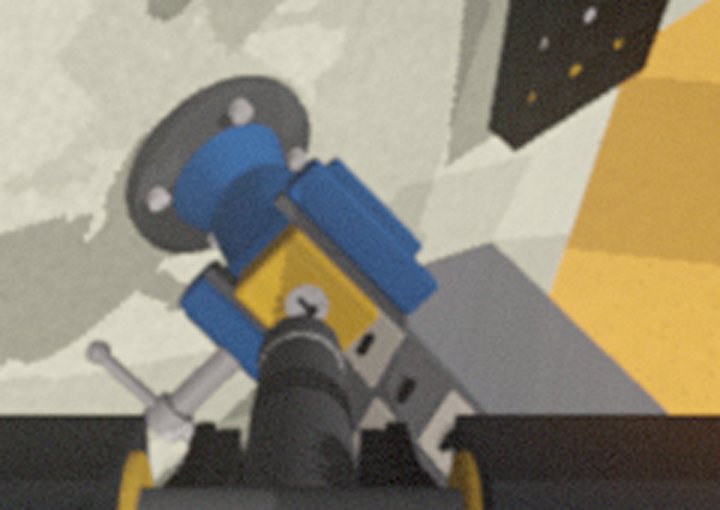

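The torch points at the keyway disc (crop 307,302), with the axis about 3 mm off, the lens 85 mm away and the tilt matched. All of that is within limits and at rest, so I'm handing in.

```bash
python3 -c "
from workcell import manip
print(manip.finish_job())"
```

```text
the job is handed in; nothing more can be done
None
```

I handed the job in with the torch held still about 85 mm in front of the keyway, its beam within about 3 mm of the keyway centre and matched to the measured key line; the hand-in returned no verdict.

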